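# Restock the spice tray under the shelf riser

### The arm

A 6-joint arm with a two-finger parallel gripper is mounted at the origin on a cart in front of the work surface, level with it; the furniture and walls round the work are solid. World frame = base frame: x ahead of the robot, y to its left, z up, the work surface at z = 0. Lengths are in m, angles in rad, forces in N, time in s.
With the tool pointing down it reaches from about 0.35 to 0.775 m from the base axis. Payload 5.5 kg.
Tool frame: the origin (TCP) lies between the finger pads; the fingertips stand 22 mm ahead of it and the grasp point (between the pads) lies 3 mm ahead of it; z points along the fingers, y is the line along which they close (so a half turn about z gives the same grasp; the last joint's range is limited). The gripper opens to 85 mm and grips with 20 to 120 N. Pads are 22 mm wide; open, the fingers measure 114 mm over their backs; the gripper's body (76 mm by 85 mm) begins 54 mm behind the grasp point. The pads swing forward as they close: fully open they stand 13 mm farther back than shut.
Start: joints at [1.184, 0.313, 0.046, 1.304, 0, 1.431], TCP at [0.14, 0.558, 0.253] pointing down, gripper open.
Joint ranges: [-2.76, 2.76], [-0.86, 1.69], [-1.03, 1.26], [-2.2, 2.34], [-1.47, 1.5], [-3.14, 3.14]. Speed limits (rad/s): [2.57, 2.57, 3.14, 3.14, 3.14, 3.14].

### API

Orientations are given as a unit quaternion [w, x, y, z].
In Python, from workcell import env gives the robot as it stands.
- The arm moves only by the shell command python3 nudge.py 'ROWS' [OPENING] [FORCE]. ROWS is a JSON list of rows, 1 to 8 of them, each of 6 numbers: dx, dy, dz in units of 20 mm, then a rotation vector rx, ry, rz in units of 0.25 rad; each row is the pose to reach, as a shift and turn from the pose commanded when the command began, along the tool's axes at that moment; what a row does not reach only later rows make up. A row lasts 1/8 s, in which the tool goes at most 0.0625 m and 0.188 rad, less where a joint would pass 70% of its speed; a pose out of reach is approached as far as the arm can. OPENING is the finger opening in m, set as the command begins (- or left out keeps the last). The fingers move at their own pace and stop on an object; FORCE is the grip in N (left out, the last holds). Time passes only in rows, so rows that do not move let the fingers close. It prints the time, the measured TCP pose, the force, the opening and the grip force at its end. Input that does not fit is refused with a message, and nothing moves.
- env.get_state(): the state, without advancing time (a new reading comes with each control period).
- env.read_camera(name): name is "scene" or "top"; returns a dict with "image" (384x512x3 uint8, red, green, blue), "K" (3x3 intrinsics, pixels), "R" (3x3) and "t" (3): a world point X has camera coordinates R X + t. Camera axes: x right, y down, z forward; pixel columns grow to the right and rows downward; lengths in m; the calibration is good to about 2 mm. A picture is of the moment at which its call begins. There is no depth.
- env.hand_in(): hands the job in; it is judged then, once.
The state is a dict: "clock": time; "joint_pos": joint angles; "qvel": joint speeds; "tau": joint torques, N m; "tcp_pos": TCP position; "orientation": TCP orientation; "wrist_force": force on the tool from outside, world axes, zero at the start; "ft_torque": the same for the moment, N m; "finger_gap": finger opening in m; "grip_force": force on a finger pad.
Only numpy, scipy, OpenCV 4.12 (cv2) and the standard library are available. Lean on these libraries where they do the work, as an engineer would, in place of code of your own. Each camera call takes 0.05 s, during which the arm holds its last target. There are 200 camera calls.

### The job

Draw the long wooden spice tray by its pull tab right out from under the low shelf riser, take out every shaker that stands in it and stand it on the cork mat, and stand every spice jar that is on the worktop upright in a well of the tray, one jar to a well. Then slide the loaded tray back under the riser, fully home against the back of the bay, with the jars still standing in their wells. The tray is to slide on the worktop the whole time, never lifted or tipped; leave the honey jar, mug and tin where they stand.

Things in the scene. Friction and masses are not known exactly. Their poses are not given: they have to be found in the camera images.
- riser: low wooden shelf riser, fixed: a tunnel 262 mm long, 122 mm wide over its top board, 145 mm high, with a small clock (82 mm high) on the rear of its top. Origin on the worktop in the middle of the bay; +x points along the bay from its open mouth to its closed back, z up. The bay inside is 80 mm wide and 131 mm high; mouth at x = -0.120, inner face of the back at x = +0.120
- bay_mouth (a point): middle of the bay's open mouth, on the worktop; axes as the riser. The top board reaches 6 mm out over it. Fully home, the tray's back end touches the back of the bay, with the tray's origin 123 mm inside the mouth (x = +0.003 in the riser's frame) and its x axis along the riser's
- tray: loose light wood tray, 0.5 kg, sliding on the worktop: four square wells in a row along its x. Body 234 mm long (x -0.117 to +0.117), 63 mm wide, 50 mm high; floor 6 mm thick; wells 53 mm square, 44 mm deep, 57 mm apart. Origin at the centre of the underside, z up, +x towards the back of the bay. In front (-x) a foot 10 mm high carries the upright pull tab
- tab (a point): centre of the top edge of the tray's pull tab, at x = -0.156, z = 0.112 in the tray's frame; axes as the tray. The tab is a flat upright wooden plate, 12 mm thick (along y), 40 mm long (along x), free from 10 to 112 mm above the worktop
- well0 (a point): centre of the floor of the tray's well 0 (well 0 next to the pull tab, well 3 at the back), 6 mm above the tray's underside; axes as the tray
- well1 (a point): centre of the floor of the tray's well 1 (well 0 next to the pull tab, well 3 at the back), 6 mm above the tray's underside; axes as the tray
- well2 (a point): centre of the floor of the tray's well 2 (well 0 next to the pull tab, well 3 at the back), 6 mm above the tray's underside; axes as the tray
- well3 (a point): centre of the floor of the tray's well 3 (well 0 next to the pull tab, well 3 at the back), 6 mm above the tray's underside; axes as the tray
- mat: flat cork mat, fixed, 150 x 100 x 10 mm (x, y, z); origin at the centre of its underside, its top 10 mm above the worktop
- jar_a: spice jar with a red screw cap, upright, round, 45 mm across (42 mm at the glass), 106 mm tall, 0.11 kg; origin at the centre of its underside, z up its axis. Three or four of these jars are there; None at the start if absent
- jar_b: spice jar with a red screw cap, upright, round, 45 mm across (42 mm at the glass), 106 mm tall, 0.11 kg; origin at the centre of its underside, z up its axis. Three or four of these jars are there; None at the start if absent
- jar_c: spice jar with a red screw cap, upright, round, 45 mm across (42 mm at the glass), 106 mm tall, 0.11 kg; origin at the centre of its underside, z up its axis. Three or four of these jars are there; None at the start if absent
- jar_d: herb jar (also a spice jar, darker label) with a red screw cap, upright, round, 45 mm across (42 mm at the glass), 108 mm tall, 0.11 kg; origin at the centre of its underside, z up its axis. Three or four of these jars are there; None at the start if absent
- shaker_a: glass shaker with a perforated grey metal dome cap, round, 44 mm across at its widest, 90 mm tall, standing in one of the tray's wells at the start; origin at the centre of its underside, z up its axis. One or two shakers are there; None at the start if absent
- shaker_b: glass shaker with a perforated grey metal dome cap, round, 44 mm across at its widest, 90 mm tall, standing in one of the tray's wells at the start; origin at the centre of its underside, z up its axis. One or two shakers are there; None at the start if absent
- honey: honey jar with a green lid, 64 x 68 x 84 mm; origin at the centre of its underside. A bystander, to be left where it stands
- mug: white mug, 83 x 116 x 94 mm over its handle; origin at the centre of its underside. A bystander, to be left where it stands
- tin: food tin, 75 mm across, 110 mm tall; origin at the centre of its underside. A bystander, to be left where it stands

How it is judged:
On the way, in this order (a step that is already met when the one before it is completed fails the run):
1. the tray is drawn out from under the riser, all its wells in the open (x of tray in the frame of riser below -0.22 m), for 0.2 s.
2. with the tray out, every jar stands in a well and every shaker stands on the mat (x of tray in the frame of riser below -0.22 m and angle between each of jar_a, jar_b, jar_c, jar_d, shaker_a, shaker_b's own z axis and vertical below 0.12 rad and z of each of jar_a, jar_b, jar_c, jar_d in the frame of tray below 0.014 m and (horizontal distance between jar_a and well0 below 0.012 m or horizontal distance between jar_a and well1 below 0.012 m or horizontal distance between jar_a and well2 below 0.012 m or horizontal distance between jar_a and well3 below 0.012 m) and (horizontal distance between jar_b and well0 below 0.012 m or horizontal distance between jar_b and well1 below 0.012 m or horizontal distance between jar_b and well2 below 0.012 m or horizontal distance between jar_b and well3 below 0.012 m) and (horizontal distance between jar_c and well0 below 0.012 m or horizontal distance between jar_c and well1 below 0.012 m or horizontal distance between jar_c and well2 below 0.012 m or horizontal distance between jar_c and well3 below 0.012 m) and (horizontal distance between jar_d and well0 below 0.012 m or horizontal distance between jar_d and well1 below 0.012 m or horizontal distance between jar_d and well2 below 0.012 m or horizontal distance between jar_d and well3 below 0.012 m) and z of shaker_a in the frame of mat between 0.005 and 0.02 m and x of shaker_a in the frame of mat between -0.075 and 0.075 m and y of shaker_a in the frame of mat between -0.05 and 0.05 m and linear speed of each of shaker_a, shaker_b below 0.02 m/s and z of shaker_b in the frame of mat between 0.005 and 0.02 m and x of shaker_b in the frame of mat between -0.075 and 0.075 m and y of shaker_b in the frame of mat between -0.05 and 0.05 m), for 0.2 s.
3. the tray is slid back fully home under the riser (x of tray in the frame of riser above -0.009 m and angle between the x axis of tray and the x axis of riser, either way round below 0.06 rad and y of tray in the frame of riser between -0.012 and 0.012 m and height (world z) of tray below 0.005 m), for 0.2 s.
At the end, for the whole second after the job is handed in: the tray lies flat in the riser's bay, its back end within 12 mm of the back of the bay; every jar present stands upright (within 0.12 rad) on the floor of a well, within 12 mm of its centre, one per well; every shaker present stands upright with its centre over the cork mat; all at rest (all of step 3 and angle between each of jar_a, jar_b, jar_c, jar_d, shaker_a, shaker_b's own z axis and vertical below 0.12 rad and z of each of jar_a, jar_b, jar_c, jar_d in the frame of tray below 0.014 m and (horizontal distance between jar_a and well0 below 0.012 m or horizontal distance between jar_a and well1 below 0.012 m or horizontal distance between jar_a and well2 below 0.012 m or horizontal distance between jar_a and well3 below 0.012 m) and (horizontal distance between jar_b and well0 below 0.012 m or horizontal distance between jar_b and well1 below 0.012 m or horizontal distance between jar_b and well2 below 0.012 m or horizontal distance between jar_b and well3 below 0.012 m) and (horizontal distance between jar_c and well0 below 0.012 m or horizontal distance between jar_c and well1 below 0.012 m or horizontal distance between jar_c and well2 below 0.012 m or horizontal distance between jar_c and well3 below 0.012 m) and (horizontal distance between jar_d and well0 below 0.012 m or horizontal distance between jar_d and well1 below 0.012 m or horizontal distance between jar_d and well2 below 0.012 m or horizontal distance between jar_d and well3 below 0.012 m) and z of shaker_a in the frame of mat between 0.005 and 0.02 m and x of shaker_a in the frame of mat between -0.075 and 0.075 m and y of shaker_a in the frame of mat between -0.05 and 0.05 m and linear speed of each of shaker_a, shaker_b, jar_a, jar_b, jar_c, jar_d, tray below 0.02 m/s and z of shaker_b in the frame of mat between 0.005 and 0.02 m and x of shaker_b in the frame of mat between -0.075 and 0.075 m and y of shaker_b in the frame of mat between -0.05 and 0.05 m); the robot touches nothing.
It fails at once if the tray is lifted more than 20 mm off the worktop or tipped (height (world z) of tray above 0.02 m or angle between tray's own z axis and vertical above 0.2 rad).
It fails at once if the honey jar, mug or tin is moved more than 40 mm (distance of any of honey, mug, tin from where it was at the start of the episode above 0.04 m).
Of jar_a, jar_b, jar_c, jar_d only 3 to 4 are there at a start; the rules pass over those that are not, and their reading is None.
Of shaker_a, shaker_b only 1 to 2 are there at a start; the rules pass over those that are not, and their reading is None.
At some moment in a run one of tray may be knocked a few centimetres aside while the robot is not near it.
It also fails if it takes over 210 s, if anything falls off the work surface, if the arm or the gripper's body presses on something with over 40 N, if the wrist force passes 120 N, or if a joint passes its speed limit or range.

## Working session

There is one attempt and no reset: what is moved stays moved. The work goes in short steps, Python scripts to look and compute and a shell command to move; the robot and the scene stay as the last step left them, time stands still between calls to the robot, and variables do not carry over. Pictures are saved under pics/ and viewed, at most 14 in all, crops included, and the job is handed in when it is done.

```bash
ls; mkdir -p pics; cat > h.py <<'E'
import numpy as np,cv2
from workcell import env
from scipy.spatial.transform import Rotation as Ro
def shot(n,save=None):
    c=env.read_camera(n)
    if save: cv2.imwrite('pics/'+save,c['image'][:,:,::-1])
    return c
def ray(c,u,v,z):
    d=c['R'].T@np.linalg.inv(c['K'])@np.array([u,v,1.]); o=-c['R'].T@c['t']
    return o+d*(z-o[2])/d[2]
def proj(c,X):
    p=c['K']@(c['R']@np.array(X)+c['t']); return p[:2]/p[2]
def tri(c1,p1,c2,p2):
    P=[c['K']@np.c_[c['R'],c['t']] for c in (c1,c2)]
    X=cv2.triangulatePoints(P[0],P[1],np.float64(p1).reshape(2,1),np.float64(p2).reshape(2,1)); return (X[:3]/X[3]).ravel()
E
python3 - <<'E'
from h import *
for n in('scene','top'):
    c=shot(n,n+'0.png'); print(n,c['K'].round(1).tolist(),'cam at',(-c['R'].T@c['t']).round(3),c['R'].round(3).tolist())
print(env.get_state())
E
```

```text
nudge.py
pics
workcell.py
scene [[417.5, 0.0, 260.3], [0.0, 417.5, 192.2], [0.0, 0.0, 1.0]] cam at [ 0.73  -0.95   0.556] [[0.952, 0.306, 0.006], [0.15, -0.448, -0.881], [-0.267, 0.84, -0.473]]
top [[395.2, 0.0, 254.7], [0.0, 395.2, 193.7], [0.0, 0.0, 1.0]] cam at [-0.2   -0.436  1.005] [[0.468, -0.884, 0.014], [-0.679, -0.37, -0.635], [0.566, 0.287, -0.773]]
{'clock': 0.1, 'joint_pos': array([1.18438637e+00, 3.13918099e-01, 4.50670820e-02, 1.30358562e+00,
       1.39755680e-05, 1.43124307e+00]), 'qvel': array([ 0.00144953, -0.00178914,  0.00439089, -0.00050949, -0.00080809,
        0.00014942]), 'tau': array([ 2.23644718e-03, -4.81724346e+01,  2.99245030e+01,  1.27137074e-02,
       -1.60991858e-04, -3.76708424e-07]), 'tcp_pos': array([0.14032309, 0.55717668, 0.25249167]), 'orientation': array([-2.19955389e-04,  1.23115155e-01,  9.92392052e-01, -7.90139741e-04]), 'wrist_force': array([ 0.46754089, -0.12510791, -0.59263749]), 'ft_torque': array([-0.00137239, -0.02018024, -0.0274849 ]), 'grip_force': 0.0, 'finger_gap': 0.08528032855195986}
```

View pics/scene0.png

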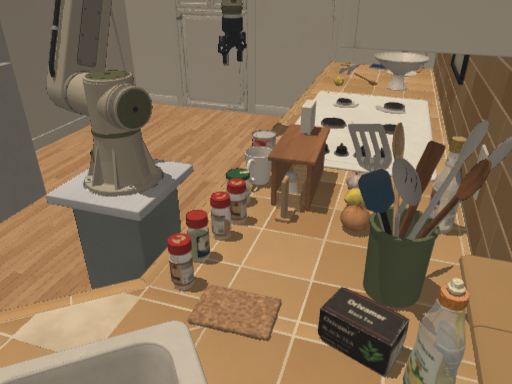

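View pics/top0.png

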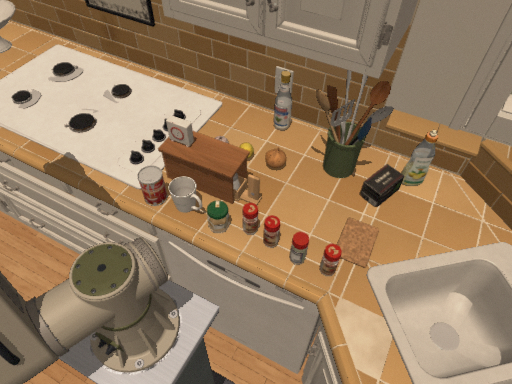

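The scene picture shows four red caps, at about (237,184), (220,199), (197,216) and (179,240). The tab is at (285,200), the mat at (236,311) and the riser top at (302,145). In the top picture the caps are at (250,211), (271,224), (300,240) and (331,252), the tab at (254,187) and the mat at (358,241).

```bash
python3 - <<'E'
from h import *
S=shot('scene');T=shot('top')
def crop(c,x,y,w,h,k,n): cv2.imwrite('pics/'+n,cv2.resize(c['image'][y:y+h,x:x+w,::-1],None,fx=k,fy=k,interpolation=cv2.INTER_CUBIC))
a=cv2.resize(S['image'][110:230,230:350],None,fx=4.5,fy=4.5,interpolation=cv2.INTER_CUBIC)[:540,:400]
a=cv2.resize(S['image'][115:235,255:335],None,fx=5,fy=5,interpolation=cv2.INTER_CUBIC)
b=cv2.resize(T['image'][120:240,155:275],None,fx=3.3,fy=5,interpolation=cv2.INTER_CUBIC)
cv2.imwrite('pics/cr.png',np.hstack([a,b])[:,:,::-1])
def red(c):
    h=cv2.cvtColor(c['image'],cv2.COLOR_RGB2HSV)
    m=((h[...,0]<6)|(h[...,0]>172))&(h[...,1]>170)&(h[...,2]>60)
    n,l,s,ce=cv2.connectedComponentsWithStats(m.astype(np.uint8))
    return [(ce[i],s[i]) for i in range(1,n) if s[i,4]>60]
rs=red(S);rt=red(T)
for c,r in((S,rs),(T,rt)):
    for ce,s in r: print(ce.round(1),s, ray(c,*ce,0.10).round(3))
# mat by colour corners printed on plane z=.01 
for c,box in((S,(185,280,290,340)),(T,(330,210,385,270))):
    x0,y0,x1,y1=box; h=cv2.cvtColor(c['image'],cv2.COLOR_RGB2HSV)
    print(h[311,236] if c is S else h[241,358], h[290,290] if c is S else h[215,330])
E
```

```text
[235.9 186. ] [228 179  17  14 181] [ 0.407 -0.128  0.1  ]
[219.6 200.1] [211 192  19  16 224] [ 0.397 -0.203  0.1  ]
[196.1 218.4] [186 210  21  18 325] [ 0.381 -0.29   0.1  ]
[178.7 244.8] [167 234  24  21 326] [ 0.391 -0.385  0.1  ]
[160.1 196.1] [155 190  11  13  70] [0.323 0.14  0.1  ]
[249.8 211. ] [243 203  15  16 160] [ 0.4   -0.117  0.1  ]
[271.6 224.1] [265 216  15  16 179] [ 0.389 -0.192  0.1  ]
[300.4 240.2] [293 232  16  17 220] [ 0.379 -0.284  0.1  ]
[332.3 253.2] [325 244  16  18 177] [ 0.382 -0.375  0.1  ]
[ 14 126 166] [ 16 124 181]
[ 13 141 177] [ 16 138 186]
```

View pics/cr.png

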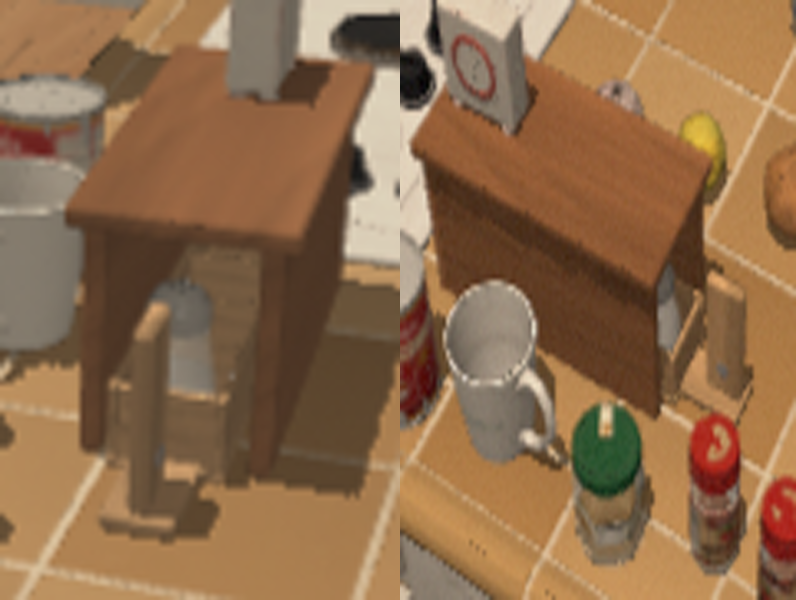

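The crop shows the riser top corners, and the tab top at about (285,177) in scene and (254,175.6) in top. One shaker is visible in the front well. I'll triangulate these points.

```bash
python3 - <<'E'
from h import *
S=shot('scene');T=shot('top')
P={'frontR':((315.2,162.8),(248.9,152.3)),'frontL':((269,157),(233.2,176.5)),'rearL':((291.4,124),(158.6,148.8)),'tabtop':((285.2,177.2),(254.2,175.4)),
'cap1':((235.9,186),(249.8,211)),'cap2':((219.6,200.1),(271.6,224.1)),'cap3':((196.1,218.4),(300.4,240.2)),'cap4':((178.7,244.8),(332.3,253.2))}
for k,(s,t) in P.items():
    X=tri(S,s,T,t); print(k,X.round(4),'res',(proj(S,X)-s).round(1),(proj(T,X)-t).round(1))
for z in (.145,): print({k:(ray(S,*s,z).round(3)[:2],ray(T,*t,z).round(3)[:2]) for k,(s,t) in list(P.items())[:3]})
print('rearR S',ray(S,329.6,128.6,.145).round(3))
print('tab',ray(S,285.2,177.2,.112).round(4),ray(T,254.2,175.4,.112).round(4))
# mat: low-pass texture
for c in(S,T):
    h=cv2.cvtColor(c['image'],cv2.COLOR_RGB2LAB).astype(float)
    print((c is S), [h[p].tolist() for p in ([(311,236),(300,210),(320,270),(290,290),(345,240)] if c is S else [(241,358),(250,350),(230,370),(215,330),(200,340)])])
a=cv2.resize(S['image'][275:345,180:290],None,fx=5,fy=5,interpolation=cv2.INTER_CUBIC)[:350]
b=cv2.resize(T['image'][210:280,325:390],None,fx=3.8,fy=5,interpolation=cv2.INTER_CUBIC)
cv2.imwrite('pics/mat.png',np.hstack([a,b])[:,:,::-1]);print(a.shape,b.shape)
E
```

```text
frontR [ 0.5741 -0.0195  0.1381] res [-0.  0.] [-0. -0.]
frontL [ 0.4595 -0.0294  0.1421] res [ 0.1 -0.1] [0.  0.2]
rearL [0.4506 0.2326 0.1412] res [-0.1  0.1] [-0.  -0.2]
tabtop [ 0.5138 -0.0708  0.1145] res [ 0.4 -0.4] [0.1 0.5]
cap1 [ 0.4032 -0.1154  0.094 ] res [ 0.3 -0.2] [0.1 0.3]
cap2 [ 0.3924 -0.1909  0.0933] res [ 0.3 -0.3] [0.1 0.4]
cap3 [ 0.3793 -0.2846  0.0973] res [ 0.4 -0.4] [0.1 0.5]
cap4 [ 0.3856 -0.3751  0.0926] res [ 0.4 -0.3] [0.1 0.4]
{'frontR': (array([ 0.577, -0.035]), array([ 0.568, -0.023])), 'frontL': (array([ 0.461, -0.037]), array([ 0.458, -0.03 ])), 'rearL': (array([0.453, 0.223]), array([0.447, 0.229]))}
rearR S [0.569 0.219 0.145]
tab [ 0.5122 -0.0683  0.112 ] [ 0.5176 -0.0685  0.112 ]
True [[139.0, 140.0, 155.0], [128.0, 139.0, 153.0], [127.0, 140.0, 153.0], [157.0, 137.0, 159.0], [153.0, 138.0, 160.0]]
False [[144.0, 144.0, 160.0], [138.0, 142.0, 159.0], [146.0, 143.0, 159.0], [157.0, 140.0, 163.0], [145.0, 142.0, 165.0]]
(350, 550, 3) (350, 247, 3)
```

View pics/mat.png

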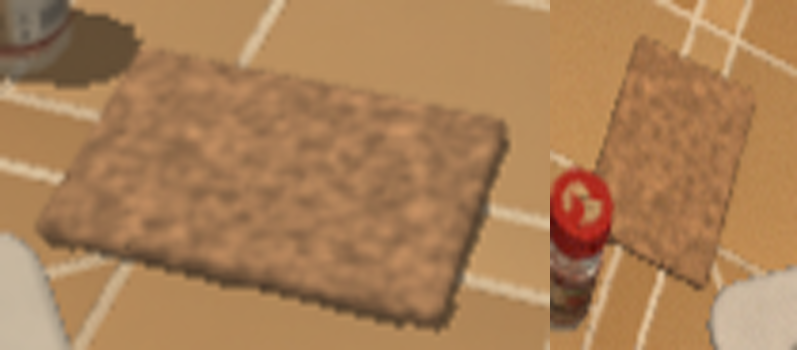

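The mat's top corners are at scene (208,284), (281,299), (268,339), (188,321) and top (349,218), (379,230), (366,266).

```bash
cat >> h.py <<'E'
def go(x,y,z,head=None):
    "print delta in tool axes from present pose to world x,y,z and tool-y heading (deg)"
    s=env.get_state(); q=s['orientation']; R=Ro.from_quat([q[1],q[2],q[3],q[0]]).as_matrix()
    d=R.T@(np.array([x,y,z])-s['tcp_pos'])
    h=np.degrees(np.arctan2(R[1,1],R[0,1])); o='d %.4f %.4f %.4f head %.2f'%(*d,h)
    if head is not None:
        t=np.radians(head); Y=np.array([np.cos(t),np.sin(t),0]);Z=np.array([0,0,-1.]);G=np.c_[np.cross(Y,Z),Y,Z]
        o+=' rot '+str(Ro.from_matrix(R.T@G).as_rotvec().round(4))
    print(o,'tcp',s['tcp_pos'].round(4),'t',round(s['clock'],2))
E
python3 - <<'E'
from h import *
S=shot('scene');T=shot('top')
for s,t in (((208,284),(349.2,217.6)),((281.4,299.4),(378.9,230.4)),((268,338.6),(366.3,266.4)),((188,320.6),None)):
    print(ray(S,*s,.01).round(3), ray(T,*t,.01).round(3) if t else '', tri(S,s,T,t).round(3) if t else '')
go(.14,.557,.34,2); go(.513,-.082,.34,2)
E
```

```text
[ 0.44  -0.374  0.01 ] [ 0.585 -0.37   0.01 ] [ 0.49  -0.406  0.082]
[ 0.589 -0.371  0.01 ] [ 0.583 -0.465  0.01 ] [ 0.584 -0.447  0.051]
[ 0.592 -0.469  0.01 ] [ 0.445 -0.47   0.01 ] [ 0.545 -0.444 -0.069]
[ 0.447 -0.474  0.01 ]  
d 0.0003 -0.0007 -0.0868 head 75.86 rot [-2.0000e-04  2.0000e-04  1.2891e+00] tcp [0.1405 0.5575 0.2532] t 0.4
d -0.5175 -0.5292 -0.0867 head 75.86 rot [-2.0000e-04  2.0000e-04  1.2891e+00] tcp [0.1405 0.5575 0.2532] t 0.4
```
Mat: x .443-.588, y -.47..-.372. Centre (.516,-.421), yaw ~0. (150 along x).

The rows are not in the units I measure in: shifts go in units of 20 mm and turns go in units of 0.25 rad. I convert before sending: -0.087 m is -4.35, -0.26 m is -13, 1.23 rad is 4.92.

```bash
python3 nudge.py '[[0, 0, -2.5, 0, 0, 0], [-1, -1, -4.35, 0, 0, 0.6], [-3, -3, -4.35, 0, 0, 1.32], [-5, -5, -4.35, 0, 0, 2.04], [-7, -7, -4.35, 0, 0, 2.76], [-9, -9, -4.35, 0, 0, 3.48], [-11, -11, -4.35, 0, 0, 4.2], [-13, -13, -4.35, 0, 0, 4.92]]' 0.05 40; python3 -c "
from h import *
go(.513,-.082,.34,2)"
```

```text
clock: 1.4
tcp_pos: [0.3297, 0.2404, 0.3406]
orientation: [0.0, 0.675, 0.738, 0.001]
wrist_force: [1.0, 1.5, -0.2]
finger_gap: 0.0499
grip_force: 0.0
d -0.3373 0.1541 0.0006 head 5.07 rot [ 0.0011 -0.0005  0.0536] tcp [0.3297 0.2404 0.3406] t 1.4
```

Converted, 0.05 m is 2.5, -0.337 m is -16.85, 0.054 rad is 0.216.

```bash
python3 nudge.py '[[-2.75, 1.25, 0, 0, 0, 0.216], [-5.5, 2.5, 0, 0, 0, 0.216], [-8.25, 3.75, 0, 0, 0, 0.216], [-11, 5, 0, 0, 0, 0.216], [-13.75, 6.25, 0, 0, 0, 0.216], [-16.85, 7.7, 0, 0, 0, 0.216], [-16.85, 7.7, 0, 0, 0, 0.216]]'; python3 -c "
from h import *
go(.513,-.082,.101,2)
shot('scene','s1.png')
c=shot('scene');b=c['image'][100:220,200:360];t=shot('top')['image'][110:230,190:310]
cv2.imwrite('pics/s1.png',np.hstack([cv2.resize(b,None,fx=2.8,fy=4),cv2.resize(t,None,fx=2.8,fy=4)])[:,:,::-1])"
```

```text
clock: 2.28
tcp_pos: [0.5155, -0.0826, 0.3391]
orientation: [-0.0, 0.695, 0.719, -0.0]
wrist_force: [-0.2, -0.1, -1.1]
finger_gap: 0.0504
grip_force: 0.0
d 0.0007 -0.0023 0.2381 head 2.01 rot [-0.0007  0.0001  0.0003] tcp [ 0.5155 -0.0826  0.3391] t 2.27
```

View pics/s1.png

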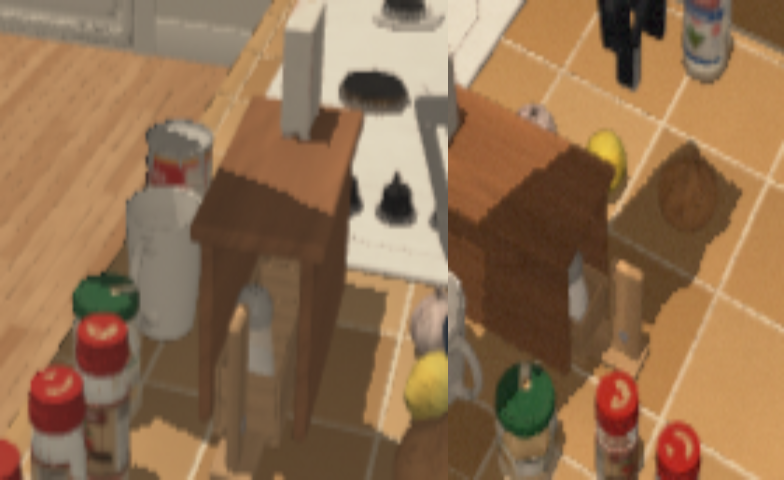

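The tab is unchanged, at about scene (285,177), and the hand is above it. I'll descend and grip.

Converted, 0.238 m is 11.9, 0.21 m is 10.5.

```bash
python3 nudge.py '[[0, -0.05, 3, 0, 0, 0], [0, -0.05, 6, 0, 0, 0], [0, -0.05, 8.75, 0, 0, 0], [0, -0.05, 10.5, 0, 0, 0], [0, -0.05, 11.9, 0, 0, 0], [0, -0.05, 11.9, 0, 0, 0]]' && python3 nudge.py '[[0, 0, 0, 0, 0, 0], [0, 0, 0, 0, 0, 0], [0, 0, 0, 0, 0, 0], [0, 0, 0, 0, 0, 0]]' 0 40; python3 -c "
from h import *
go(.513,-.082,.101,2)"
```

```text
clock: 3.18
tcp_pos: [0.5107, -0.0769, 0.101]
orientation: [-0.002, 0.692, 0.722, -0.001]
wrist_force: [-0.4, -0.2, -0.0]
finger_gap: 0.0501
grip_force: 0.0
clock: 3.68
tcp_pos: [0.5147, -0.0792, 0.1042]
orientation: [0.001, 0.693, 0.721, 0.001]
wrist_force: [0.9, 2.7, 6.4]
finger_gap: 0.011
grip_force: 39.6
d -0.0028 -0.0018 0.0032 head 2.30 rot [0.004  0.0002 0.0052] tcp [ 0.5147 -0.0792  0.1042] t 3.67
```

Converted, -0.165 m is -8.25, -0.15 m is -7.5.

```bash
python3 nudge.py '[[-0.5, 0, 0, 0, 0, 0], [-1.5, 0, 0, 0, 0, 0], [-2.75, 0, 0, 0, 0, 0], [-4, 0, 0, 0, 0, 0], [-5.25, 0, 0, 0, 0, 0], [-6.5, 0, 0, 0, 0, 0], [-7.5, 0, 0, 0, 0, 0], [-8.25, 0, 0, 0, 0, 0]]' && python3 nudge.py '[[-0.75, 0, 0, 0, 0, 0], [-1.5, 0, 0, 0, 0, 0], [-2.25, 0, 0, 0, 0, 0], [-3, 0, 0, 0, 0, 0], [-3.4, 0, 0, 0, 0, 0], [-3.6, 0, 0, 0, 0, 0], [-3.6, 0, 0, 0, 0, 0]]'; python3 -c "
from h import *
go(.513,-.082,.101,2)
c=shot('scene');b=c['image'][100:300,190:360];t=shot('top')['image'][110:260,190:340]
cv2.imwrite('pics/s2.png',np.hstack([cv2.resize(b,(425,500)),cv2.resize(t,(375,500))])[:,:,::-1])"
```

```text
clock: 4.68
tcp_pos: [0.5204, -0.2432, 0.1041]
orientation: [0.0, 0.693, 0.721, 0.002]
wrist_force: [-0.6, 8.5, 11.2]
finger_gap: 0.0117
grip_force: 40.1
clock: 5.55
tcp_pos: [0.5232, -0.3149, 0.1041]
orientation: [0.0, 0.693, 0.721, 0.001]
wrist_force: [-0.1, 6.7, 8.9]
finger_gap: 0.0114
grip_force: 39.9
d 0.2332 -0.0007 0.0035 head 2.34 rot [ 0.0024 -0.0017  0.0059] tcp [ 0.5232 -0.3149  0.1041] t 5.55
```

View pics/s2.png

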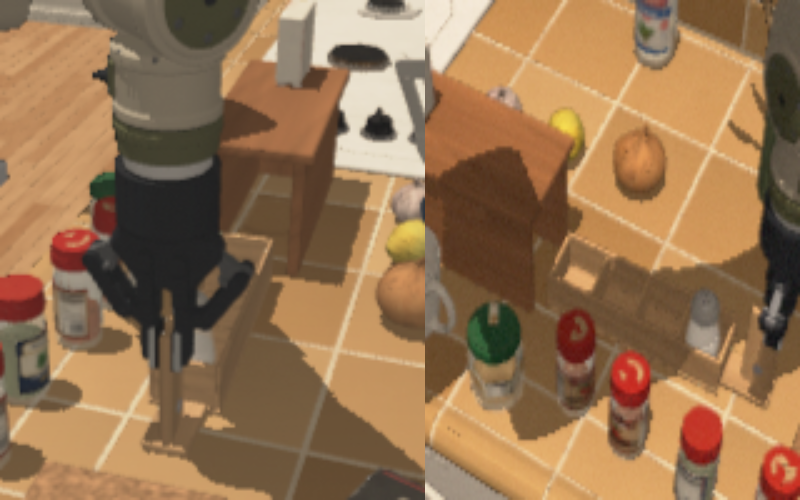

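The tray is out with all its wells clear of the riser, and there is a single shaker in well 0. I'll release and back off to measure.

```bash
python3 nudge.py '[[0, 0, 0, 0, 0, 0], [0, 0, 0, 0, 0, 0], [0, 0, -2.5, 0, 0, 0], [0, 0, -5.5, 0, 0, 0], [0, 0, -8.5, 0, 0, 0], [3, 0, -11, 0, 0, 0], [6, 0, -11.5, 0, 0, 0], [9, 0, -11.5, 0, 0, 0]]' 0.05 && python3 nudge.py '[[3, 0, 0, 0, 0, 0], [6, 0, 0, 0, 0, 0], [9, 0, 0, 0, 0, 0], [10, 0, 0, 0, 0, 0]]'; python3 -c "
from h import *
S=shot('scene');T=shot('top')
b=S['image'][160:290,200:340];t=T['image'][170:250,220:340]
cv2.imwrite('pics/s3.png',np.hstack([cv2.resize(b,(420,520),interpolation=2),cv2.resize(t,(360,520),interpolation=2)])[:,:,::-1])"
```

```text
clock: 6.65
tcp_pos: [0.5161, -0.1447, 0.3334]
orientation: [0.002, 0.693, 0.721, 0.001]
wrist_force: [-0.5, 0.4, 0.2]
finger_gap: 0.0502
grip_force: 0.0
clock: 7.15
tcp_pos: [0.5071, 0.0572, 0.332]
orientation: [-0.0, 0.692, 0.722, 0.0]
wrist_force: [-0.4, -0.0, -0.1]
finger_gap: 0.0502
grip_force: 0.0
```

View pics/s3.png

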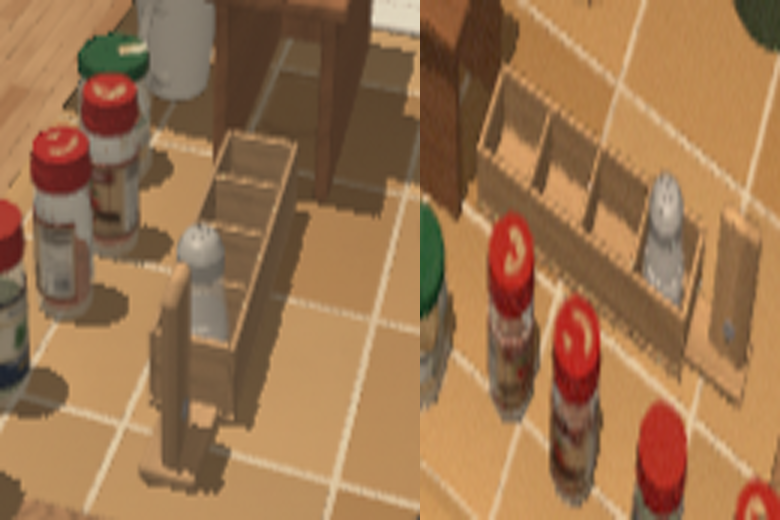

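In the crop, the tray rim corners are at scene (277,192.5), (299,196), (279,247) and top (249,181), (240,193), (315,206), (310,218). The tab is at scene (259,228) and top (327,203). The shaker dome is at scene (267,222) and top (302,200).

```bash
cat > m.py <<'E'
from h import *
def pts(S,T,D):
    for k,(s,t) in D.items():
        o=k
        if s: o+=' S %s'%ray(S,*s,D_z[k])[:2].round(4)
        if t: o+=' T %s'%ray(T,*t,D_z[k])[:2].round(4)
        if s and t: o+=' tri %s'%tri(S,s,T,t).round(4)
        print(o)
D_z={}
E
python3 - <<'E'
import m; from m import *
S=shot('scene');T=shot('top')
D={'bl':((277.3,192.5),(240,193.4)),'br':((299.3,195.8),(249,180.8)),'fr':((278.7,247),(315,206.2)),'fl':(None,(310,218)),'tab':((259.3,228),(326.7,203.1)),'shk':((267,221),(302.3,200))}
m.D_z={'bl':.05,'br':.05,'fr':.05,'fl':.05,'tab':.112,'shk':.085}
pts(S,T,D)
E
```

```text
bl S [ 0.4854 -0.0379] T [ 0.4792 -0.0396] tri [ 0.4835 -0.0366  0.0473]
br S [ 0.543  -0.0372] T [ 0.5387 -0.0393] tri [ 0.5419 -0.0373  0.0485]
fr S [ 0.5528 -0.2658] T [ 0.5447 -0.2655] tri [ 0.5505 -0.2632  0.0459]
fl T [ 0.4962 -0.2694]
tab S [ 0.5218 -0.3009] T [ 0.523  -0.3019] tri [ 0.5222 -0.3021  0.1128]
shk S [ 0.5163 -0.2306] T [ 0.5209 -0.2295] tri [ 0.5177 -0.2311  0.0868]
```

```bash
python3 -c "
from h import *
go(.518,-.232,.2,2)"; python3 nudge.py '[[-3, 0, 0, 0, 0, 0], [-6, 0, 0, 0, 0, 0], [-9, 0, 0, 0, 0, 0], [-12, 0, 0, 0, 0, 0], [-14.4, 0, 0, 0, 0, 0], [-14.4, 0, 3, 0, 0, 0], [-14.4, 0, 5.5, 0, 0, 0], [-14.4, 0, 6.5, 0, 0, 0]]' 0.085; python3 -c "
from h import *
go(.518,-.232,.078,2)"
```

```text
d -0.2865 -0.0014 0.1319 head 2.33 rot [-0.0001  0.0004  0.0058] tcp [0.5078 0.0543 0.3318] t 7.35
clock: 8.35
tcp_pos: [0.5166, -0.2344, 0.198]
orientation: [-0.003, 0.694, 0.72, -0.001]
wrist_force: [0.1, -0.1, 0.3]
finger_gap: 0.0851
grip_force: 0.0
d 0.0020 0.0020 0.1200 head 2.10 rot [-0.0049 -0.0031  0.0018] tcp [ 0.5166 -0.2344  0.198 ] t 8.35
```

```bash
python3 nudge.py '[[0.05, 0.05, 2.5, 0, 0, 0], [0.05, 0.05, 4.5, 0, 0, 0], [0.05, 0.05, 5.6, 0, 0, 0], [0.05, 0.05, 6, 0, 0, 0], [0.05, 0.05, 6, 0, 0, 0]]' && python3 nudge.py '[[0, 0, 0, 0, 0, 0], [0, 0, 0, 0, 0, 0], [0, 0, 0, 0, 0, 0], [0, 0, 0, 0, 0, 0]]' 0 30; python3 nudge.py '[[0, 0, -1, 0, 0, 0], [0, 0, -2.5, 0, 0, 0], [0, 0, -4.5, 0, 0, 0], [0, 0, -6.5, 0, 0, 0]]'; python3 -c "
from h import *
go(.516,-.422,.15,2);go(.516,-.422,.083,2)"
```

```text
clock: 8.98
tcp_pos: [0.5198, -0.2332, 0.0818]
orientation: [-0.0, 0.693, 0.721, -0.0]
wrist_force: [-0.8, -0.1, -0.6]
finger_gap: 0.0849
grip_force: 0.0
clock: 9.48
tcp_pos: [0.5205, -0.2325, 0.0827]
orientation: [0.001, 0.693, 0.721, 0.0]
wrist_force: [-1.2, -0.3, 6.0]
finger_gap: 0.033
grip_force: 28.6
clock: 9.98
tcp_pos: [0.5199, -0.232, 0.2125]
orientation: [-0.001, 0.693, 0.721, 0.0]
wrist_force: [0.2, -0.7, -1.8]
finger_gap: 0.0332
grip_force: 28.7
d -0.1898 -0.0115 0.0624 head 2.30 rot [-0.0007 -0.0008  0.0053] tcp [ 0.5199 -0.232   0.2125] t 9.97
d -0.1898 -0.0114 0.1294 head 2.30 rot [-0.0007 -0.0008  0.0053] tcp [ 0.5199 -0.232   0.2125] t 9.97
```

Converted, 0.125 m is 6.25, -0.19 m is -9.5.

```bash
python3 nudge.py '[[-2.5, 0, 0, 0, 0, 0], [-5, -0.25, 0, 0, 0, 0], [-7.5, -0.5, 0, 0, 0, 0], [-9.5, -0.55, 1, 0, 0, 0], [-9.5, -0.55, 3.5, 0, 0, 0], [-9.5, -0.55, 5.25, 0, 0, 0], [-9.5, -0.55, 6, 0, 0, 0], [-9.5, -0.55, 6.25, 0, 0, 0]]'  && python3 nudge.py '[[0, 0, 0, 0, 0, 0], [0, 0, 0.05, 0, 0, 0]]'
```

```text
clock: 10.98
tcp_pos: [0.5164, -0.4223, 0.0869]
orientation: [-0.001, 0.693, 0.721, -0.0]
wrist_force: [-3.5, 1.6, 9.8]
finger_gap: 0.0335
grip_force: 31.5
clock: 11.22
tcp_pos: [0.5178, -0.4232, 0.0875]
orientation: [0.002, 0.693, 0.721, 0.0]
wrist_force: [-0.2, -0.2, 0.2]
finger_gap: 0.0327
grip_force: 28.8
```

Converted, 0.0015 m is 0.075.

```bash
python3 nudge.py '[[0, 0, 0.075, 0, 0, 0], [0, 0, 0.075, 0, 0, 0], [0, 0, 0.075, 0, 0, 0]]'; python3 nudge.py '[[0, 0, 0, 0, 0, 0], [0, 0, 0, 0, 0, 0], [0, 0, 0, 0, 0, 0], [0, 0, -2, 0, 0, 0], [0, 0, -4.5, 0, 0, 0], [0, 0, -7, 0, 0, 0], [0, 0, -10, 0, 0, 0], [0, 0, -11, 0, 0, 0]]' 0.085;  python3 -c "
from h import *
go(.384,-.375,.3,2)"
```

```text
clock: 11.6
tcp_pos: [0.5178, -0.4235, 0.0868]
orientation: [0.002, 0.693, 0.721, -0.0]
wrist_force: [-1.3, 0.1, 7.4]
finger_gap: 0.033
grip_force: 29.7
clock: 12.6
tcp_pos: [0.5177, -0.4234, 0.3092]
orientation: [0.003, 0.693, 0.721, -0.0]
wrist_force: [0.2, -0.0, -0.1]
finger_gap: 0.0853
grip_force: 0.0
d 0.0537 -0.1316 0.0083 head 2.30 rot [0.0046 0.005  0.0052] tcp [ 0.5177 -0.4234  0.3092] t 12.6
```

```bash
python3 nudge.py '[[1.25, -2.75, 0, 0, 0, 0], [2.5, -5.5, 0, 0, 0, 0], [2.7, -6.6, 0.5, 0, 0, 0], [2.7, -6.6, 3, 0, 0, 0], [2.7, -6.6, 4.5, 0, 0, 0], [2.7, -6.6, 5, 0, 0, 0]]';  python3 -c "
from h import *
go(.384,-.376,.097,2)
S=shot('scene');T=shot('top')
b=S['image'][180:340,150:290];t=T['image'][190:300,280:400]
cv2.imwrite('pics/s4.png',np.hstack([cv2.resize(b,(420,480),interpolation=2),cv2.resize(t,(360,480),interpolation=2)])[:,:,::-1])"
```

```text
clock: 13.35
tcp_pos: [0.3818, -0.3729, 0.2025]
orientation: [-0.002, 0.693, 0.721, 0.0]
wrist_force: [-0.7, 0.1, 1.0]
finger_gap: 0.0849
grip_force: 0.0
d -0.0035 0.0022 0.1054 head 2.28 rot [-0.0019 -0.003   0.0049] tcp [ 0.3818 -0.3729  0.2025] t 13.35
```

View pics/s4.png

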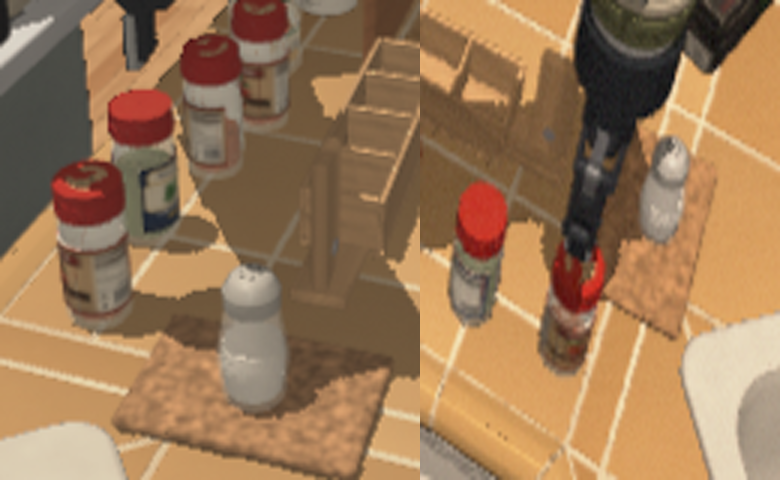

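The shaker stands upright on the mat, at scene crop (253,340), near the centre. The hand is above jar 4.

```bash
python3 nudge.py '[[-0.1, 0.05, 2.5, 0, 0, 0], [-0.1, 0.05, 4.25, 0, 0, 0], [-0.1, 0.05, 5, 0, 0, 0], [-0.1, 0.05, 5.25, 0, 0, 0], [-0.1, 0.05, 5.25, 0, 0, 0]]' && python3 nudge.py '[[0, 0, 0, 0, 0, 0], [0, 0, 0, 0, 0, 0], [0, 0, 0, 0, 0, 0], [0, 0, 0, 0, 0, 0]]' 0 30; python3 nudge.py '[[0, 0, -1, 0, 0, 0], [0, 0, -3, 0, 0, 0], [0, 0, -5.5, 0, 0, 0], [0, 0, -7.5, 0, 0, 0], [0, 0, -7.5, 0, 0, 0]]'; python3 -c "
from h import *
S=shot('scene','s5.png');T=shot('top','t5.png')
go(.519,-.2345,.103,2)"
```

```text
clock: 14.08
tcp_pos: [0.3845, -0.3766, 0.1005]
orientation: [0.001, 0.693, 0.721, -0.0]
wrist_force: [-0.1, -0.8, 0.6]
finger_gap: 0.0851
grip_force: 0.0
clock: 14.58
tcp_pos: [0.3844, -0.3765, 0.1003]
orientation: [0.001, 0.693, 0.721, -0.0]
wrist_force: [-0.1, 0.0, 5.5]
finger_gap: 0.0433
grip_force: 30.2
clock: 15.2
tcp_pos: [0.3848, -0.3772, 0.2526]
orientation: [0.003, 0.693, 0.721, -0.0]
wrist_force: [0.5, -0.0, -0.5]
finger_gap: 0.0435
grip_force: 31.0
d 0.1356 0.1410 0.1458 head 2.29 rot [-0.0003 -0.0005  0.0051] tcp [ 0.3836 -0.3757  0.2488] t 15.3
```

Converted, 0.07 m is 3.5, 0.141 m is 7.05.

```bash
python3 nudge.py '[[2, 2, 0, 0, 0, 0], [4, 4, 0, 0, 0, 0], [5.75, 6, 0, 0, 0, 0], [6.8, 7.05, 1.5, 0, 0, 0], [6.8, 7.05, 3.5, 0, 0, 0], [6.8, 7.05, 4, 0, 0, 0], [6.8, 7.05, 4, 0, 0, 0]]';  python3 -c "
from h import *
go(.519,-.2345,.106,2)
S=shot('scene');T=shot('top')
b=S['image'][180:280,230:320];t=T['image'][160:240,225:345]
cv2.imwrite('pics/s6.png',np.hstack([cv2.resize(b,(450,500),interpolation=2),cv2.resize(t,(350,500),interpolation=2)])[:,:,::-1])"
```

```text
clock: 16.18
tcp_pos: [0.5182, -0.234, 0.168]
orientation: [-0.002, 0.693, 0.721, -0.0]
wrist_force: [-0.7, -0.4, -1.3]
finger_gap: 0.0437
grip_force: 31.1
d -0.0006 0.0010 0.0620 head 2.26 rot [-0.0028 -0.002   0.0045] tcp [ 0.5182 -0.234   0.168 ] t 16.18
```

View pics/s6.png

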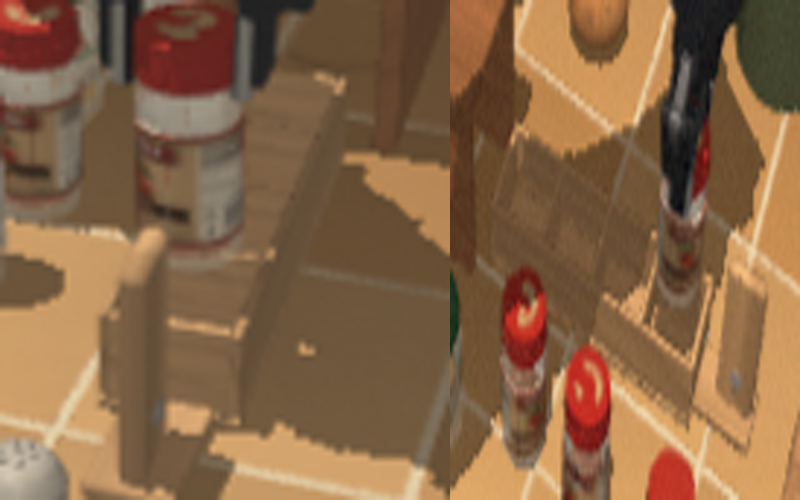

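The tray is unmoved, with the tab top at scene (259.6,228). The held jar's base centre is at about scene (268,229) and top (304,206).

```bash
python3 -c "
from h import *
S=shot('scene');T=shot('top')
print(tri(S,(268.2,229),T,(304.2,206.1)),ray(S,268.2,229,.07),ray(T,304.2,206.1,.07))
for w in range(4):
  o=np.array([.516,-.149,.05])+(-.0855+.057*w)*np.array([-.035,.999,0]); print(w,o.round(4),proj(S,o).round(1),proj(T,o).round(1))
"
```

```text
[ 0.51916507 -0.23779269  0.06754444] [ 0.5212418  -0.23732367  0.07      ] [ 0.51392841 -0.24050124  0.07      ]
0 [ 0.519  -0.2344  0.05  ] [267.5 235.9] [302.3 208.2]
1 [ 0.517  -0.1775  0.05  ] [274.  222.3] [285.1 201.6]
2 [ 0.515  -0.1205  0.05  ] [279.8 210. ] [268.3 195.2]
3 [ 0.513  -0.0636  0.05  ] [285.1 198.8] [251.9 188.9]
```

Converted, 0.003 m is 0.15, 0.063 m is 3.15.

```bash
python3 nudge.py '[[0.15, 0, 0, 0, 0, 0], [0.15, 0, 0.75, 0, 0, 0], [0.15, 0, 1.5, 0, 0, 0], [0.15, 0, 2.25, 0, 0, 0], [0.15, 0, 2.85, 0, 0, 0], [0.15, 0, 3.15, 0, 0, 0], [0.15, 0, 3.15, 0, 0, 0]]'
```

```text
clock: 17.25
tcp_pos: [0.5193, -0.2314, 0.1062]
orientation: [0.0, 0.693, 0.721, 0.0]
wrist_force: [0.3, -0.4, -1.5]
finger_gap: 0.0435
grip_force: 30.6
```

No contact on the way down. I'll lower the last millimetre, release, rise, and go over jar 3.

Converted, 0.001 m is 0.05.

```bash
python3 nudge.py '[[0, 0, 0.05, 0, 0, 0], [0, 0, 0.05, 0, 0, 0]]'; python3 nudge.py '[[0, 0, 0, 0, 0, 0], [0, 0, 0, 0, 0, 0], [0, 0, 0, 0, 0, 0], [0, 0, -2, 0, 0, 0], [0, 0, -4, 0, 0, 0], [0, 0, -6, 0, 0, 0], [0, 0, -6, 0, 0, 0]]' 0.085;  python3 -c "
from h import *
go(.3795,-.2845,.2,2)"
```

```text
clock: 17.5
tcp_pos: [0.5194, -0.2314, 0.1058]
orientation: [0.0, 0.693, 0.721, 0.0]
wrist_force: [-0.8, 0.2, 2.2]
finger_gap: 0.0437
grip_force: 30.9
clock: 18.38
tcp_pos: [0.5209, -0.2324, 0.2291]
orientation: [0.003, 0.693, 0.721, 0.001]
wrist_force: [-0.2, 0.0, -0.3]
finger_gap: 0.0848
grip_force: 0.0
d -0.0463 -0.1436 0.0284 head 2.30 rot [0.0059 0.0038 0.0052] tcp [ 0.5209 -0.2324  0.2291] t 18.38
```

Converted, -0.142 m is -7.1, 0.128 m is 6.4.

```bash
python3 nudge.py '[[-0.5, -2.5, 0, 0, 0, 0], [-1.5, -5, 0, 0, 0, 0], [-2.35, -7.1, 0, 0, 0, 0], [-2.35, -7.1, 2.5, 0, 0, 0], [-2.35, -7.1, 4.5, 0, 0, 0], [-2.35, -7.1, 6, 0, 0, 0], [-2.35, -7.1, 6.4, 0, 0, 0], [-2.35, -7.1, 6.4, 0, 0, 0]]'; python3 nudge.py '[[0, 0, 0, 0, 0, 0], [0, 0, 0, 0, 0, 0], [0, 0, 0, 0, 0, 0], [0, 0, 0, 0, 0, 0]]' 0 30; python3 nudge.py '[[0, 0, -1, 0, 0, 0], [0, 0, -3, 0, 0, 0], [0, 0, -5.5, 0, 0, 0], [0, 0, -7, 0, 0, 0], [0, 0, -7, 0, 0, 0]]'; python3 -c "
from h import *
go(.517,-.1775,.103,2)"
```

```text
clock: 19.38
tcp_pos: [0.3789, -0.2837, 0.097]
orientation: [-0.001, 0.693, 0.721, 0.0]
wrist_force: [0.6, -0.1, 0.9]
finger_gap: 0.0849
grip_force: 0.0
clock: 19.88
tcp_pos: [0.3798, -0.2846, 0.0985]
orientation: [0.001, 0.693, 0.721, -0.0]
wrist_force: [-1.2, 1.3, 5.9]
finger_gap: 0.0442
grip_force: 30.2
clock: 20.5
tcp_pos: [0.3801, -0.285, 0.2396]
orientation: [0.002, 0.693, 0.721, -0.0]
wrist_force: [0.0, 0.4, -1.7]
finger_gap: 0.0435
grip_force: 31.1
d 0.1024 0.1406 0.1367 head 2.29 rot [0.0034 0.0036 0.0051] tcp [ 0.3801 -0.285   0.2396] t 20.5
```

Converted, 0.104 m is 5.2, 0.07 m is 3.5.

```bash
python3 nudge.py '[[1.5, 2, 0, 0, 0, 0], [3, 4, 0, 0, 0, 0], [4.5, 6, 0, 0, 0, 0], [5.2, 7, 0, 0, 0, 0], [5.2, 7, 2.5, 0, 0, 0], [5.2, 7, 3.5, 0, 0, 0], [5.2, 7, 3.5, 0, 0, 0]]';  python3 -c "
from h import *
go(.517,-.1775,.106,2)
S=shot('scene');T=shot('top')
b=S['image'][170:270,230:320];t=T['image'][160:240,225:345]
cv2.imwrite('pics/s7.png',np.hstack([cv2.resize(b,(450,500),interpolation=2),cv2.resize(t,(350,500),interpolation=2)])[:,:,::-1])"
```

```text
clock: 21.38
tcp_pos: [0.5126, -0.1731, 0.1637]
orientation: [-0.003, 0.693, 0.721, -0.001]
wrist_force: [0.1, -0.3, -0.2]
finger_gap: 0.0438
grip_force: 31.2
d -0.0048 0.0046 0.0577 head 2.31 rot [-0.0062 -0.0036  0.0054] tcp [ 0.5126 -0.1731  0.1637] t 21.38
```

View pics/s7.png

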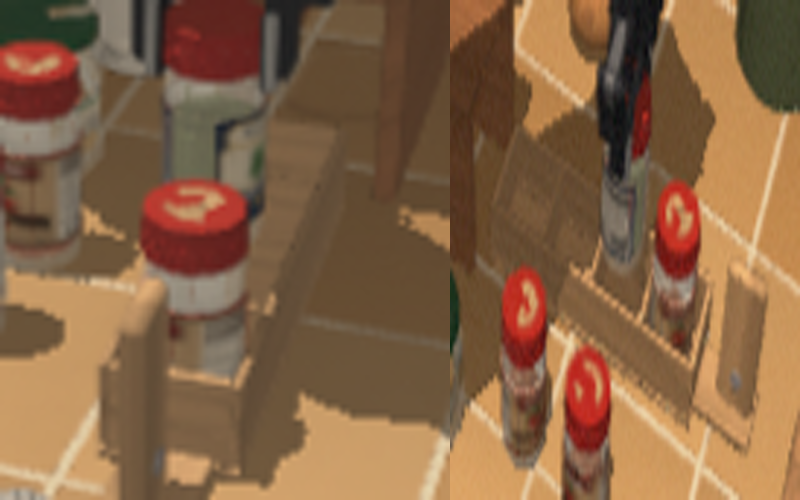

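Jar 4 stands in well 0 and the tray is unmoved. Jar 3 is over well 1, with its base at top (283.6,200.8).

```bash
python3 -c "
from h import *
go(.517,-.1775,.106,2);T=shot('top');go(.517,-.1775,.106,2)
print(ray(T,283.6,200.8,.07),ray(T,283.6,200.8,.065))"
```

```text
d -0.0033 0.0024 0.0609 head 2.28 rot [-0.001  -0.0007  0.0049] tcp [ 0.5146 -0.1744  0.1669] t 21.48
d -0.0029 0.0018 0.0617 head 2.28 rot [0.0004 0.0002 0.0048] tcp [ 0.515  -0.1747  0.1677] t 21.52
[ 0.5027202  -0.17765118  0.07      ] [ 0.50647519 -0.17627165  0.065     ]
```

The rows are not in the units I measure in: shifts go in units of 20 mm and turns go in units of 0.25 rad. I convert before sending: 0.064 m is 3.2, 0.063 m is 3.15.

```bash
python3 nudge.py '[[-0.05, 0.1, 0, 0, 0, 0], [-0.05, 0.1, 0.75, 0, 0, 0], [-0.05, 0.1, 1.5, 0, 0, 0], [-0.05, 0.1, 2.25, 0, 0, 0], [-0.05, 0.1, 2.85, 0, 0, 0], [-0.05, 0.1, 3.15, 0, 0, 0], [-0.05, 0.1, 3.2, 0, 0, 0], [-0.05, 0.1, 3.2, 0, 0, 0]]'
```

```text
clock: 22.52
tcp_pos: [0.5169, -0.1753, 0.1043]
orientation: [0.0, 0.693, 0.721, 0.0]
wrist_force: [-2.3, 1.1, 6.0]
finger_gap: 0.0438
grip_force: 31.9
```

```bash
python3 nudge.py '[[0, 0, 0, 0, 0, 0], [0, 0, 0, 0, 0, 0], [0, 0, 0, 0, 0, 0], [0, 0, -2, 0, 0, 0], [0, 0, -4, 0, 0, 0], [0, 0, -6, 0, 0, 0], [0, 0, -6, 0, 0, 0]]' 0.085;  python3 -c "
from h import *
go(.3925,-.192,.2,2)"
```

```text
clock: 23.4
tcp_pos: [0.5188, -0.1763, 0.2269]
orientation: [0.003, 0.693, 0.721, 0.001]
wrist_force: [-0.2, -0.7, -0.5]
finger_gap: 0.0853
grip_force: 0.0
d -0.0105 -0.1270 0.0262 head 2.30 rot [0.0061 0.0033 0.0051] tcp [ 0.5188 -0.1763  0.2269] t 23.4
```

Converted, 0.127 m is 6.35, -0.1 m is -5.

```bash
python3 nudge.py '[[0, -2.5, 0, 0, 0, 0], [-0.5, -5, 0, 0, 0, 0], [-0.55, -6.25, 0, 0, 0, 0], [-0.55, -6.25, 2.5, 0, 0, 0], [-0.55, -6.25, 4.5, 0, 0, 0], [-0.55, -6.25, 6, 0, 0, 0], [-0.55, -6.25, 6.35, 0, 0, 0], [-0.55, -6.25, 6.35, 0, 0, 0]]'; python3 nudge.py '[[0, 0, 0, 0, 0, 0], [0, 0, 0, 0, 0, 0], [0, 0, 0, 0, 0, 0], [0, 0, 0, 0, 0, 0]]' 0 30; python3 nudge.py '[[0, 0, -1, 0, 0, 0], [0, 0, -3, 0, 0, 0], [0, 0, -5.5, 0, 0, 0], [0, 0, -7, 0, 0, 0], [0, 0, -7, 0, 0, 0], [0, 0, -7, 0, 0, 0]]'; python3 -c "
from h import *
S=shot('scene');T=shot('top')
go(.515,-.1205,.103,2)
t=T['image'][160:240,225:345]
b=S['image'][170:270,230:320]
cv2.imwrite('pics/s8.png',np.hstack([cv2.resize(b,(450,500),interpolation=2),cv2.resize(t,(350,500),interpolation=2)])[:,:,::-1])"
```

```text
clock: 24.4
tcp_pos: [0.3922, -0.1912, 0.0962]
orientation: [-0.001, 0.693, 0.721, -0.0]
wrist_force: [-0.5, 0.5, -0.3]
finger_gap: 0.085
grip_force: 0.0
clock: 24.9
tcp_pos: [0.3932, -0.1919, 0.0974]
orientation: [0.001, 0.693, 0.721, 0.0]
wrist_force: [-0.2, -0.2, 6.4]
finger_gap: 0.0435
grip_force: 30.0
clock: 25.65
tcp_pos: [0.3919, -0.191, 0.2353]
orientation: [-0.001, 0.693, 0.721, -0.0]
wrist_force: [0.3, 0.0, -0.9]
finger_gap: 0.0433
grip_force: 31.1
d 0.0650 0.1264 0.1316 head 2.29 rot [-0.0022 -0.0019  0.0051] tcp [ 0.3916 -0.1908  0.2348] t 25.75
```

```bash
cat >> h.py <<'E'
def caps(c):
    h=cv2.cvtColor(c['image'],cv2.COLOR_RGB2HSV)
    m=((h[...,0]<6)|(h[...,0]>172))&(h[...,1]>170)&(h[...,2]>60)
    n,l,s,ce=cv2.connectedComponentsWithStats(m.astype(np.uint8))
    return [ce[i] for i in range(1,n) if s[i,4]>60]
def capsxy():
    for n in('scene','top'):
        c=shot(n); print(n,[ray(c,*p,.1)[:2].round(3).tolist()+p.round(0).tolist() for p in caps(c)])
E
python3 -c "
from h import *
capsxy()"
```

```text
scene [[0.252, 0.106, 215.0, 144.0], [0.409, -0.134, 236.0, 187.0], [0.517, -0.203, 271.0, 209.0]]
top [[0.511, -0.173, 284.0, 192.0], [0.324, 0.141, 160.0, 196.0], [0.519, -0.23, 303.0, 197.0], [0.4, -0.117, 250.0, 211.0]]
```

Converted, 0.126 m is 6.3, 0.12 m is 6.

```bash
python3 nudge.py '[[1, 2, 0, 0, 0, 0], [2, 4, 0, 0, 0, 0], [3, 6, 0, 0, 0, 0], [3.3, 6.3, 0, 0, 0, 0], [3.3, 6.3, 2.5, 0, 0, 0], [3.3, 6.3, 3.5, 0, 0, 0], [3.3, 6.3, 3.5, 0, 0, 0], [3.3, 6.3, 3.5, 0, 0, 0]]';  python3 -c "
from h import *
T=shot('top')
go(.515,-.1195,.104,2);capsxy()"
```

```text
clock: 26.85
tcp_pos: [0.5158, -0.1208, 0.1671]
orientation: [0.0, 0.693, 0.721, 0.0]
wrist_force: [-0.6, 0.3, -0.4]
finger_gap: 0.0435
grip_force: 31.4
d 0.0015 -0.0012 0.0635 head 2.27 rot [0.0016 0.0007 0.0047] tcp [ 0.5162 -0.1209  0.1675] t 26.9
scene [[0.478, 0.01, 280.0, 167.0], [0.407, -0.128, 236.0, 186.0], [0.517, -0.202, 271.0, 208.0]]
top [[0.52, -0.173, 285.0, 190.0], [0.323, 0.142, 160.0, 196.0], [0.52, -0.23, 303.0, 197.0], [0.401, -0.116, 250.0, 211.0]]
```

Converted, 0.064 m is 3.2, -0.001 m is -0.05.

```bash
python3 nudge.py '[[0.05, -0.05, 0.05, 0, 0, 0], [0.05, -0.05, 0.75, 0, 0, 0], [0.05, -0.05, 1.5, 0, 0, 0], [0.05, -0.05, 2.25, 0, 0, 0], [0.05, -0.05, 2.85, 0, 0, 0], [0.05, -0.05, 3.15, 0, 0, 0], [0.05, -0.05, 3.2, 0, 0, 0], [0.05, -0.05, 3.2, 0, 0, 0]]'
```

```text
clock: 28.0
tcp_pos: [0.515, -0.1194, 0.1031]
orientation: [0.0, 0.693, 0.721, 0.0]
wrist_force: [-2.1, 1.8, 4.9]
finger_gap: 0.0437
grip_force: 32.0
```

Converted, -0.12 m is -6, -0.08 m is -4.

```bash
python3 nudge.py '[[0, 0, 0, 0, 0, 0], [0, 0, 0, 0, 0, 0], [0, 0, 0, 0, 0, 0], [0, 0, -2, 0, 0, 0], [0, 0, -4, 0, 0, 0], [0, 0, -6, 0, 0, 0], [0, 0, -6, 0, 0, 0]]' 0.085;  python3 -c "
from h import *
go(.403,-.1164,.2,2)"
```

```text
clock: 28.88
tcp_pos: [0.5167, -0.1202, 0.2258]
orientation: [0.003, 0.693, 0.721, 0.001]
wrist_force: [0.4, -0.2, -1.1]
finger_gap: 0.0851
grip_force: 0.0
d 0.0084 -0.1136 0.0251 head 2.30 rot [0.0063 0.0027 0.0051] tcp [ 0.5167 -0.1202  0.2258] t 28.88
```

```bash
python3 nudge.py '[[0, -2.5, 0, 0, 0, 0], [0.4, -5, 0, 0, 0, 0], [0.4, -5.6, 0, 0, 0, 0], [0.4, -5.6, 2.5, 0, 0, 0], [0.4, -5.6, 4.5, 0, 0, 0], [0.4, -5.6, 6, 0, 0, 0], [0.4, -5.6, 6.25, 0, 0, 0], [0.4, -5.6, 6.25, 0, 0, 0]]'; python3 nudge.py '[[0, 0, 0, 0, 0, 0], [0, 0, 0, 0, 0, 0], [0, 0, 0, 0, 0, 0], [0, 0, 0, 0, 0, 0]]' 0 30; python3 nudge.py '[[0, 0, -1, 0, 0, 0], [0, 0, -3, 0, 0, 0], [0, 0, -5.5, 0, 0, 0], [0, 0, -7, 0, 0, 0], [0, 0, -7, 0, 0, 0], [0, 0, -7, 0, 0, 0]]'; python3 -c "
from h import *
T=shot('top')
go(.513,-.0625,.103,2);capsxy()"
```

```text
clock: 29.88
tcp_pos: [0.4029, -0.1161, 0.0975]
orientation: [-0.0, 0.693, 0.721, 0.0]
wrist_force: [0.3, 0.2, 0.2]
finger_gap: 0.0849
grip_force: 0.0
clock: 30.38
tcp_pos: [0.4033, -0.1163, 0.0984]
orientation: [0.001, 0.693, 0.721, 0.0]
wrist_force: [-0.8, -0.3, 6.0]
finger_gap: 0.0437
grip_force: 29.9
clock: 31.12
tcp_pos: [0.4018, -0.1156, 0.2363]
orientation: [-0.001, 0.693, 0.721, -0.0]
wrist_force: [0.7, 0.4, -1.6]
finger_gap: 0.0439
grip_force: 31.1
d 0.0483 0.1137 0.1328 head 2.29 rot [-0.0021 -0.0013  0.0051] tcp [ 0.4016 -0.1155  0.2359] t 31.18
scene [[0.267, 0.211, 232.0, 133.0], [0.517, -0.189, 273.0, 205.0]]
top [[0.507, -0.074, 254.0, 181.0], [0.514, -0.123, 270.0, 185.0], [0.52, -0.178, 287.0, 191.0], [0.324, 0.141, 160.0, 196.0], [0.52, -0.235, 304.0, 198.0]]
```

```bash
python3 -c "
from h import *
S=shot('scene');T=shot('top')
print(proj(T,(.402,-.1155,.235)))
t=T['image'][160:240,225:345]
b=S['image'][160:260,230:320]
cv2.imwrite('pics/s9.png',np.hstack([cv2.resize(b,(450,500),interpolation=2),cv2.resize(t,(350,500),interpolation=2)])[:,:,::-1])"
```

```text
[249.94606639 179.11988558]
```

View pics/s9.png

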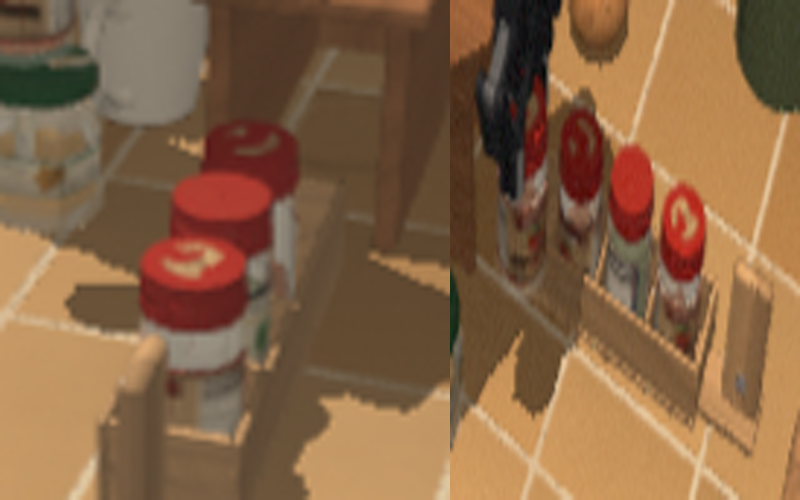

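```bash
python3 -c "
from h import *
S=shot('scene');T=shot('top')
for p in((259.6,228),(260,230)): print(ray(S,*p,.112)[:2].round(4))
for p in((326.7,203.1),(225+(747-450)/2.917,160+265/6.25),(225+(757-450)/2.917,160+265/6.25)): print(ray(T,*p,.112)[:2].round(4))
for (u,v) in ((712,285),(695,352)): print('front corner',ray(T,225+(u-450)/2.917,160+v/6.25,.05)[:2].round(4))
print('fr corner S',ray(S,230+240/5,160+433/5,.05)[:2].round(4))
print('caps tri',tri(S,(270,(160+283/5)-0),T,(304,198)))
"; python3 nudge.py '[[0, 0, 0, 0, 0, 0]]'; python3 -c "
from h import *
capsxy()"
```

```text
[ 0.5224 -0.3007]
[ 0.5253 -0.3072]
[ 0.523  -0.3019]
[ 0.5255 -0.3013]
[ 0.5303 -0.31  ]
front corner [ 0.5465 -0.2642]
front corner [ 0.5005 -0.2643]
fr corner S [ 0.5511 -0.2649]
caps tri [ 0.52231123 -0.23263029  0.09716889]
clock: 31.6
tcp_pos: [0.4023, -0.1159, 0.2371]
orientation: [-0.0, 0.693, 0.721, -0.0]
wrist_force: [0.4, -0.5, -1.4]
finger_gap: 0.0437
grip_force: 31.1
scene [[0.266, 0.215, 233.0, 132.0], [0.517, -0.189, 273.0, 205.0]]
top [[0.509, -0.074, 254.0, 180.0], [0.514, -0.123, 269.0, 185.0], [0.52, -0.178, 287.0, 191.0], [0.324, 0.141, 160.0, 196.0], [0.52, -0.235, 304.0, 198.0]]
```

The tray has crept about 6 mm towards -y: the tab is now at scene (260,230), and the caps have shifted by 5 mm. I'm adjusting the well 3 target to suit.

Converted, 0.042 m is 2.1, 0.04 m is 2.

```bash
python3 nudge.py '[[1, 2, 0, 0, 0, 0], [1.5, 4, 0, 0, 0, 0], [2.1, 5.6, 0, 0, 0, 0], [2.1, 5.6, 1.5, 0, 0, 0], [2.1, 5.6, 3, 0, 0, 0], [2.1, 5.6, 3.9, 0, 0, 0], [2.1, 5.6, 3.9, 0, 0, 0], [2.1, 5.6, 3.9, 0, 0, 0]]';  python3 -c "
from h import *
T=shot('top');S=shot('scene')
go(.513,-.0695,.104,2)
t=T['image'][150:230,215:335]
b=S['image'][150:250,240:330]
cv2.imwrite('pics/s10.png',np.hstack([cv2.resize(b,(450,500),interpolation=2),cv2.resize(t,(350,500),interpolation=2)])[:,:,::-1])"
```

```text
clock: 32.7
tcp_pos: [0.5132, -0.0696, 0.1602]
orientation: [0.0, 0.693, 0.721, 0.0]
wrist_force: [0.0, -0.1, -1.9]
finger_gap: 0.0437
grip_force: 31.3
d 0.0003 -0.0006 0.0565 head 2.29 rot [0.002  0.0005 0.005 ] tcp [ 0.5134 -0.0697  0.1605] t 32.8
```

View pics/s10.png

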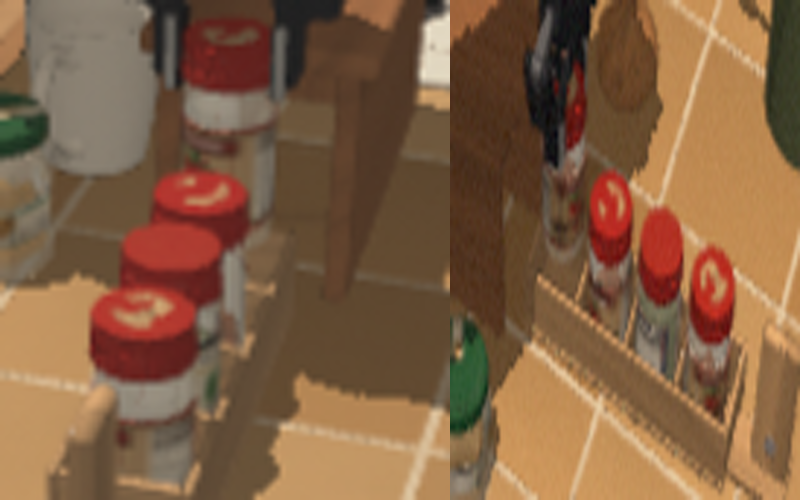

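```bash
python3 -c "
from h import *
capsxy()
T=shot('top');S=shot('scene')
print(ray(T,244.1,194,.05),ray(T,244.1,194,0),ray(S,298.4,196.4,.05),ray(S,299.3,195.8,.05))
print('base T',ray(T,215+113/2.917,150+240/6.25,.06), 'S',ray(S,240+227/5,150+218/5,.06))
t=T['image'][165:215,222:292]; t=cv2.convertScaleAbs(t,alpha=1.6,beta=20)
b=S['image'][165:215,262:312]; b=cv2.convertScaleAbs(b,alpha=1.6,beta=20)
cv2.imwrite('pics/s11.png',np.hstack([cv2.resize(b,(400,400),interpolation=2),cv2.resize(t,(400,400),interpolation=2)])[:,:,::-1])"
```

```text
scene [[0.48, 0.05, 285.0, 161.0], [0.516, -0.186, 273.0, 205.0]]
top [[0.515, -0.122, 269.0, 185.0], [0.52, -0.178, 287.0, 191.0], [0.324, 0.141, 160.0, 196.0], [0.52, -0.235, 304.0, 198.0]]
[ 0.48316593 -0.05202572  0.05      ] [ 0.51890581 -0.0319427   0.        ] [ 0.5415868  -0.04102921  0.05      ] [ 0.54302375 -0.03722784  0.05      ]
base T [ 0.51028789 -0.07156395  0.06      ] S [ 0.51107558 -0.05507276  0.06      ]
```

View pics/s11.png

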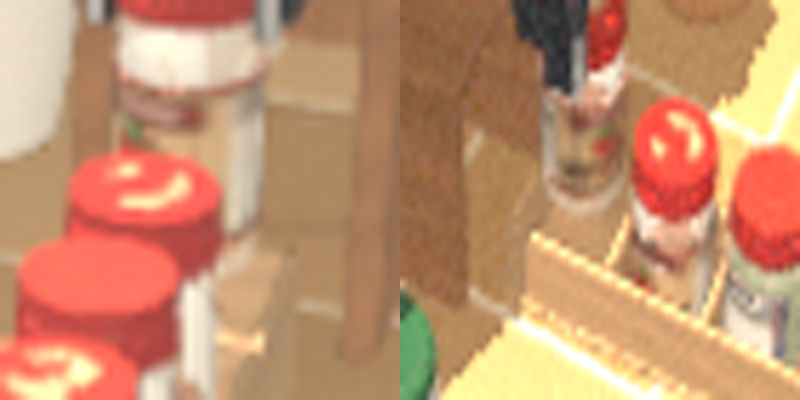

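The back-left rim corner in top reads (244.4,194.2), but the scene view suggests a smaller shift. I'll track tray features from the saved pictures at t = 15.3 s to now.

```bash
python3 - <<'E'
from h import *
for n,f,P,z in(('scene','s5.png',[(259.6,226),(279,246),(299,196),(257,240)],[.112,.05,.05,.09]),('top','t5.png',[(327,203),(315,206),(310,218),(240,193.4),(249,181),(327,216)],[.112,.05,.05,.05,.05,.03])):
    c=shot(n); a=cv2.imread('pics/'+f,0); b=cv2.cvtColor(c['image'],cv2.COLOR_RGB2GRAY)
    p=np.float32(P).reshape(-1,1,2)
    q,st,e=cv2.calcOpticalFlowPyrLK(a,b,p,None,winSize=(11,11),maxLevel=1)
    for i in range(len(P)):
        w0=ray(c,*P[i],z[i]);w1=ray(c,*q[i,0],z[i]); print(n,P[i],q[i,0].round(1),st[i],e[i].round(1),(w1-w0)[:2].round(4))
E
```

```text
scene (259.6, 226) [260.1 226.1] [1] [45.7] [0.001  0.0001]
scene (279, 246) [278.7 247.3] [1] [8.4] [ 0.0006 -0.0048]
scene (299, 196) [292.3 201.4] [1] [15.8] [-0.0094 -0.0321]
scene (257, 240) [145.4 272.5] [1] [44.3] [-0.1531 -0.1543]
top (327, 203) [331.4 206.8] [1] [21.9] [-0.0071 -0.0162]
top (315, 206) [316.7 206.8] [1] [20.3] [-0.0002 -0.0057]
top (310, 218) [220.7 369.8] [1] [52.9] [-0.4938  0.0132]
top (240, 193.4) [257.5 200.4] [1] [18.3] [ 0.0014 -0.0612]
top (249, 181) [291.5 188.1] [1] [28.8] [ 0.0381 -0.1326]
top (327, 216) [517.6 306.5] [0] [0.] [-0.0361 -0.5461]
```

Both views give a front corner shift of about -5 mm, so the well 3 centre is at y ≈ -0.069, which is where the jar hangs. I'll lower it.

```bash
python3 nudge.py '[[0, 0, 0.5, 0, 0, 0], [0, 0, 1, 0, 0, 0], [0, 0, 1.5, 0, 0, 0], [0, 0, 2, 0, 0, 0], [0, 0, 2.4, 0, 0, 0], [0, 0, 2.7, 0, 0, 0], [0, 0, 2.8, 0, 0, 0], [0, 0, 2.8, 0, 0, 0]]'
```

```text
clock: 34.1
tcp_pos: [0.5128, -0.0696, 0.1043]
orientation: [0.0, 0.693, 0.721, 0.0]
wrist_force: [-2.8, 0.4, 6.3]
finger_gap: 0.0436
grip_force: 31.7
```

Converted, -0.23 m is -11.5, -0.21 m is -10.5.

```bash
python3 nudge.py '[[0, 0, 0, 0, 0, 0], [0, 0, 0, 0, 0, 0], [0, 0, 0, 0, 0, 0], [0, 0, -2, 0, 0, 0], [0, 0, -4.5, 0, 0, 0], [0, 0, -7.5, 0, 0, 0], [0, 0, -10.5, 0, 0, 0], [2.5, 0, -11.5, 0, 0, 0]]' 0.085; python3 nudge.py '[[3, 0, 0, 0, 0, 0], [5, 0, 0, 0, 0, 0], [5, 0, 0, 0, 0, 0]]' 0.05;  python3 -c "
from h import *
capsxy()
T=shot('top');S=shot('scene')
t=T['image'][160:250,215:345]
b=S['image'][150:350,190:330]
cv2.imwrite('pics/s12.png',np.hstack([cv2.resize(b,(420,600),interpolation=2),cv2.resize(t,(380,600),interpolation=2)])[:,:,::-1])"
```

```text
clock: 35.1
tcp_pos: [0.5125, -0.0214, 0.3373]
orientation: [0.003, 0.695, 0.719, 0.002]
wrist_force: [0.4, -0.4, -0.0]
finger_gap: 0.085
grip_force: 0.0
clock: 35.48
tcp_pos: [0.5063, 0.0828, 0.3334]
orientation: [-0.0, 0.691, 0.723, 0.0]
wrist_force: [0.7, -0.1, 1.2]
finger_gap: 0.0503
grip_force: 0.0
scene [[0.516, -0.166, 275.0, 201.0]]
top [[0.512, -0.067, 253.0, 179.0], [0.514, -0.123, 269.0, 185.0], [0.52, -0.178, 287.0, 191.0], [0.323, 0.14, 160.0, 196.0], [0.52, -0.235, 304.0, 198.0]]
```

View pics/s12.png

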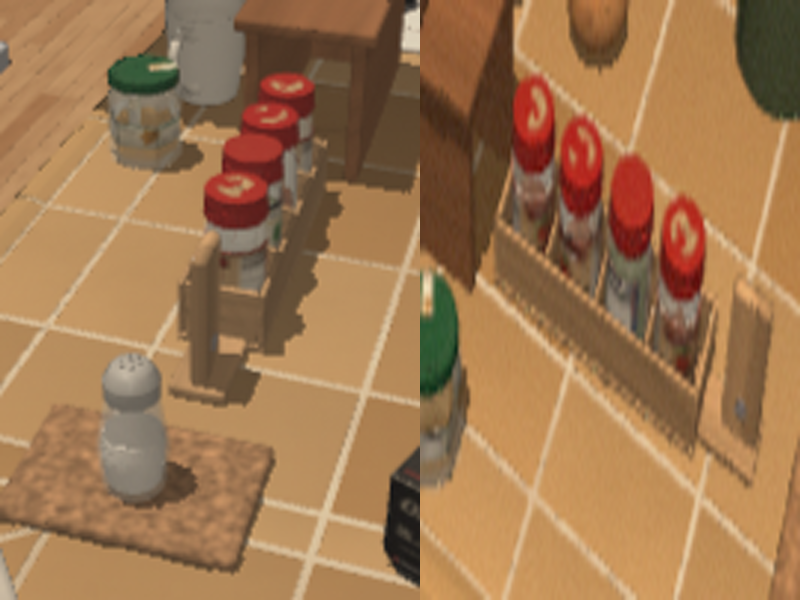

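All four caps are evenly spaced in the wells and upright, and the shaker stands on the mat. The tab top is at scene (259,230) and top (328.6,202.3).

```bash
python3 - <<'E'
import m; from m import *
S=shot('scene');T=shot('top')
D={'bl':(None,(241.3,192.3)),'br':((298.3,197.3),None),'fr':((190+266/3,150+292/3),(315.9,205)),'fl':(None,(215+278/2.923,160+385/6.667)),'tab':((259,230),(328.6,202.3))}
m.D_z={'bl':.05,'br':.05,'fr':.05,'fl':.05,'tab':.112}
pts(S,T,D); go(.522,-.317,.3,2.3);go(.522,-.317,.101,2.3)
E
```

```text
bl T [ 0.485 -0.041]
br S [ 0.5424 -0.0457]
fr S [ 0.5531 -0.2669] T [ 0.5503 -0.2662] tri [ 0.5523 -0.2655  0.0484]
fl T [ 0.4972 -0.2693]
tab S [ 0.5234 -0.3078] T [ 0.5283 -0.3057] tri [ 0.5248 -0.3073  0.1135]
d -0.3966 0.0000 0.0332 head 2.19 rot [-0.0002  0.0001 -0.002 ] tcp [0.5068 0.0793 0.3332] t 35.77
d -0.3966 0.0001 0.2322 head 2.19 rot [-0.0002  0.0001 -0.002 ] tcp [0.5068 0.0793 0.3332] t 35.77
```

Converted, -0.397 m is -19.85, -0.36 m is -18.

```bash
python3 nudge.py '[[-3, 0, 0, 0, 0, 0], [-6, 0, 0, 0, 0, 0], [-9, 0, 0, 0, 0, 0], [-12, 0, 0, 0, 0, 0], [-15, 0, 0, 0, 0, 0], [-18, 0.05, 0, 0, 0, 0], [-19.85, 0.05, 0, 0, 0, 0], [-19.85, 0.05, 2, 0, 0, 0]]' 0.06; python3 nudge.py '[[0, 0, 2.5, 0, 0, 0], [0, 0, 5, 0, 0, 0], [0, 0, 7, 0, 0, 0], [0, 0, 8.25, 0, 0, 0], [0, 0, 8.25, 0, 0, 0], [0, 0, 8.25, 0, 0, 0]]';  python3 -c "
from h import *
go(.523,-.317,.101,2.3);capsxy()"
```

```text
clock: 36.78
tcp_pos: [0.5241, -0.322, 0.295]
orientation: [0.003, 0.695, 0.719, 0.0]
wrist_force: [-0.0, 0.2, -0.5]
finger_gap: 0.0604
grip_force: 0.0
clock: 37.52
tcp_pos: [0.5237, -0.3172, 0.1294]
orientation: [0.001, 0.693, 0.721, 0.0]
wrist_force: [0.0, -0.6, 0.2]
finger_gap: 0.06
grip_force: 0.0
d 0.0003 -0.0008 0.0284 head 2.23 rot [ 0.0011  0.0008 -0.0012] tcp [ 0.5237 -0.3172  0.1294] t 37.52
scene [[0.512, -0.059, 286.0, 180.0], [0.526, -0.167, 280.0, 201.0], [0.514, -0.245, 264.0, 218.0]]
top [[0.513, -0.067, 253.0, 179.0], [0.513, -0.123, 270.0, 185.0], [0.52, -0.179, 287.0, 191.0], [0.323, 0.141, 160.0, 196.0], [0.52, -0.235, 304.0, 198.0]]
```

```bash
python3 nudge.py '[[0, 0, 0.7, 0, 0, 0], [0, 0, 1.35, 0, 0, 0], [0, 0, 1.35, 0, 0, 0]]'; python3 nudge.py '[[0, 0, 0, 0, 0, 0], [0, 0, 0, 0, 0, 0], [0, 0, 0, 0, 0, 0], [0, 0, 0, 0, 0, 0], [0, 0, 0, 0, 0, 0]]' 0 50;  python3 -c "
from h import *
go(.523,-.317,.101,2.3);capsxy();go(.5145,-.079,.102,2.2)"
```

```text
clock: 38.0
tcp_pos: [0.5225, -0.3153, 0.0995]
orientation: [-0.002, 0.693, 0.721, -0.0]
wrist_force: [0.6, 0.2, 0.4]
finger_gap: 0.0601
grip_force: 0.0
clock: 38.62
tcp_pos: [0.524, -0.3164, 0.1018]
orientation: [0.001, 0.693, 0.721, 0.0]
wrist_force: [2.3, -0.0, 2.9]
finger_gap: 0.0115
grip_force: 49.5
d -0.0005 -0.0010 0.0008 head 2.30 rot [ 0.001   0.0006 -0.0001] tcp [ 0.524  -0.3164  0.1018] t 38.62
scene [[0.518, -0.09, 285.0, 186.0]]
top [[0.513, -0.067, 253.0, 179.0], [0.514, -0.123, 270.0, 185.0], [0.52, -0.179, 287.0, 191.0], [0.322, 0.141, 160.0, 196.0], [0.519, -0.235, 304.0, 198.0]]
d 0.2376 0.0000 -0.0003 head 2.30 rot [0.001  0.0005 0.0017] tcp [ 0.524  -0.3164  0.1018] t 38.73
```

Converted, 0.104 m is 5.2, 0.096 m is 4.8.

```bash
python3 nudge.py '[[0.3, 0, 0, 0, 0, 0], [0.9, 0, 0, 0, 0, 0], [1.7, 0, 0, 0, 0, 0], [2.5, 0, 0, 0, 0, 0], [3.3, 0, 0, 0, 0, 0], [4.1, 0, 0, 0, 0, 0], [4.8, 0, 0, 0, 0, 0], [5.2, 0, 0, 0, 0, 0]]'; python3 nudge.py '[[0.3, 0, 0, 0, 0, 0], [0.9, 0, 0, 0, 0, 0], [1.7, 0, 0, 0, 0, 0], [2.5, 0, 0, 0, 0, 0], [3.3, 0, 0, 0, 0, 0], [4.1, 0, 0, 0, 0, 0], [4.7, 0, 0, 0, 0, 0], [5, 0, 0, 0, 0, 0]]'; python3 -c "
from h import *
go(.5145,-.079,.102,2.2)"
```

```text
clock: 39.72
tcp_pos: [0.5196, -0.2129, 0.1018]
orientation: [0.001, 0.693, 0.721, -0.001]
wrist_force: [0.6, -6.2, 1.8]
finger_gap: 0.0116
grip_force: 49.5
clock: 40.72
tcp_pos: [0.5156, -0.1129, 0.1018]
orientation: [0.001, 0.693, 0.721, -0.001]
wrist_force: [1.5, -6.5, 2.8]
finger_gap: 0.0114
grip_force: 49.7
d 0.0339 0.0002 -0.0003 head 2.28 rot [0.0005 0.0023 0.0015] tcp [ 0.5156 -0.1129  0.1018] t 40.73
```

```bash
python3 nudge.py '[[0.3, 0, 0, 0, 0, 0], [0.7, 0, 0, 0, 0, 0], [1.1, 0, 0, 0, 0, 0], [1.45, 0, 0, 0, 0, 0], [1.7, 0, 0, 0, 0, 0], [1.7, 0, 0, 0, 0, 0]]'; python3 nudge.py '[[0.15, 0, 0, 0, 0, 0], [0.3, 0, 0, 0, 0, 0], [0.4, 0, 0, 0, 0, 0], [0.4, 0, 0, 0, 0, 0]]'; python3 -c "
from h import *
go(.5145,-.079,.102,2.2)"
```

```text
clock: 41.48
tcp_pos: [0.5143, -0.0788, 0.1018]
orientation: [0.001, 0.693, 0.721, -0.0]
wrist_force: [0.1, -4.2, 5.1]
finger_gap: 0.0114
grip_force: 49.9
clock: 41.98
tcp_pos: [0.5141, -0.0713, 0.1018]
orientation: [0.001, 0.693, 0.721, -0.0]
wrist_force: [1.4, -5.8, 4.0]
finger_gap: 0.0116
grip_force: 50.0
d -0.0077 0.0001 -0.0002 head 2.26 rot [0.0007 0.0017 0.001 ] tcp [ 0.5141 -0.0713  0.1018] t 41.98
```

Converted, 0.005 m is 0.25, 0.003 m is 0.15.

```bash
python3 nudge.py '[[0.15, 0, 0, 0, 0, 0], [0.25, 0, 0, 0, 0, 0], [0.25, 0, 0, 0, 0, 0]]'; python3 nudge.py '[[0.1, 0, 0, 0, 0, 0], [0.2, 0, 0, 0, 0, 0], [0.2, 0, 0, 0, 0, 0]]';  python3 -c "
from h import *
go(.5145,-.079,.102,2.2)"
```

```text
clock: 42.35
tcp_pos: [0.5139, -0.0664, 0.1018]
orientation: [0.001, 0.693, 0.721, -0.0]
wrist_force: [0.4, -5.4, 4.7]
finger_gap: 0.0113
grip_force: 50.0
clock: 42.72
tcp_pos: [0.5137, -0.0624, 0.1018]
orientation: [0.001, 0.693, 0.721, -0.0]
wrist_force: [0.8, -6.0, 3.6]
finger_gap: 0.0113
grip_force: 50.0
d -0.0166 0.0001 -0.0002 head 2.25 rot [0.0008 0.0018 0.0009] tcp [ 0.5137 -0.0624  0.1018] t 42.73
```

Converted, 0.004 m is 0.2, 0.002 m is 0.1.

```bash
python3 nudge.py '[[0.1, 0, 0, 0, 0, 0], [0.2, 0, 0, 0, 0, 0], [0.2, 0, 0, 0, 0, 0]]'; python3 nudge.py '[[0.1, 0, 0, 0, 0, 0], [0.15, 0, 0, 0, 0, 0], [0.15, 0, 0, 0, 0, 0]]'
```

```text
clock: 43.1
tcp_pos: [0.5136, -0.0584, 0.1018]
orientation: [0.001, 0.693, 0.721, -0.0]
wrist_force: [0.1, -5.5, 3.6]
finger_gap: 0.0111
grip_force: 49.9
clock: 43.48
tcp_pos: [0.5135, -0.0583, 0.1018]
orientation: [0.003, 0.694, 0.72, -0.003]
wrist_force: [-1.2, -17.2, 1.6]
finger_gap: 0.0113
grip_force: 49.7
```

The force rose to 17 N and motion stalled, so the tray is against the back. I'll relax, release and withdraw up and outward.

```bash
python3 nudge.py '[[-0.1, 0, 0, 0, 0, 0], [-0.15, 0, 0, 0, 0, 0], [-0.15, 0, 0, 0, 0, 0]]'; python3 nudge.py '[[0, 0, 0, 0, 0, 0], [0, 0, 0, 0, 0, 0], [0, 0, -1.5, 0, 0, 0], [0, 0, -4, 0, 0, 0], [0, 0, -7, 0, 0, 0], [0, 0, -10, 0, 0, 0], [3, 0, -11.5, 0, 0, 0], [6, 0, -11.5, 0, 0, 0]]' 0.05; python3 nudge.py '[[2.5, 0, 0, 0, 0, 0], [3.5, 0, 0, 0, 0, 0], [3.5, 0, 0, 0, 0, 0]]'; python3 - <<'E'
from h import *
capsxy()
S=shot('scene','sF.png');T=shot('top','tF.png')
# tab displacement between start picture (tray start) and now, by LK tracking
for n,c,f,P in(('S',S,'scene0.png',[(285.2,177.5),(285,190)]),('T',T,'top0.png',[(254.2,175.4),(254,186)])):
    q,st,e=cv2.calcOpticalFlowPyrLK(cv2.imread('pics/'+f,0),cv2.cvtColor(c['image'],cv2.COLOR_RGB2GRAY),np.float32(P).reshape(-1,1,2),None,winSize=(13,13),maxLevel=2)
    for i in range(2): print(n,q[i,0].round(1),e[i],ray(c,*P[i],.112)[:2].round(3),ray(c,*q[i,0],.112)[:2].round(3))
# shaker dome: grey column over the mat
h=cv2.cvtColor(S['image'],cv2.COLOR_RGB2HSV); mk=(h[...,1]<70)&(h[...,2]>70); mk[:255]=0; mk[330:]=0; mk[:,:205]=0; mk[:,265:]=0
n,l,s,ce=cv2.connectedComponentsWithStats(mk.astype(np.uint8)); print([ (s[i].tolist()) for i in range(1,n) if s[i,4]>40])
E
```

```text
clock: 43.85
tcp_pos: [0.5135, -0.0583, 0.1018]
orientation: [0.001, 0.693, 0.721, -0.0]
wrist_force: [0.4, -6.9, 5.2]
finger_gap: 0.0113
grip_force: 50.1
clock: 44.85
tcp_pos: [0.5094, 0.0618, 0.3337]
orientation: [0.001, 0.694, 0.72, 0.002]
wrist_force: [1.2, 0.5, -0.4]
finger_gap: 0.0498
grip_force: 0.0
clock: 45.22
tcp_pos: [0.5049, 0.1326, 0.3307]
orientation: [-0.001, 0.692, 0.722, -0.0]
wrist_force: [-0.5, -0.3, -0.8]
finger_gap: 0.0503
grip_force: 0.0
scene [[0.51, 0.013, 292.0, 168.0]]
top [[0.324, 0.141, 160.0, 196.0]]
S [286.1 175.6] [12.982618] [ 0.513 -0.07 ] [ 0.512 -0.059]
S [288.1 180.8] [17.293638] [ 0.529 -0.132] [ 0.524 -0.085]
T [249.5 173.4] [11.584319] [ 0.518 -0.069] [ 0.518 -0.052]
T [249.  184.2] [3.881287] [ 0.48  -0.088] [ 0.479 -0.072]
[[223, 268, 22, 47, 845]]
```

```bash
python3 -c "
from h import *
print(env.hand_in())"
```

```text
the job is handed in; nothing more can be done
None
```

I handed the job in at about 45 s of the 210 s; no verdict came back. The tray was pushed back until it stopped against the back of the bay, all four jars had been seen standing in their wells before the push (afterwards I could confirm only well 0's cap in its place), and the only shaker stands on the cork mat.

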